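Show a pump housing's four sides to the inspection camera

TASK

Inspect the small cast pump housing with the bench camera: hold it upright close in front of the lens, level with it, with the brass plug facing the lens, then turn it clockwise as seen from above, a quarter turn at a time, pausing at each, until all four sides (plug, open port, blue plate, black ribs) have been shown squarely to the lens. Then set it down (do not drop it) upright and wholly on the round green mat and let go; never tip the housing, touch the camera or disturb the other things on the bench.

Things in the scene. Friction and masses are not known exactly. Their poses are not given: they have to be found in the camera images.
- housing: Loose pale cast aluminium pump housing, upright, 0.22 to 0.4 kg: square body 56 x 56 x 52 mm, round neck 36 mm in diameter on top from 52 to 100 mm up; grip the neck from above at any yaw, about 80 mm above the foot. Sides: -x brass plug, -y open black port with screws, +x blue plate, +y black ribs. Origin: centre of the underside; z up.
- plug (a point): Outer middle of the housing's brass plug (30 mm across): on its -x side, 31 mm from the axis and 28 mm above the foot. Axes as the housing's.
- lens (a point): Centre of the lens front in the white ring light, 130 mm above the bench; it looks level along its own -x (z up). Housing axis 80 to 165 mm in front (best 120), within 20 mm sideways, foot 10 to 50 mm below the lens (best 28), each side within 12 degrees of square, still for 0.5 s. Housing sides in order: -x (plug), -y, +x, +y.
- camera_stand: The inspection camera: a grey box camera on a post, fixed to the bench. Origin on the bench under the camera box, axes as the lens's (lens front 50 mm ahead of it, along -x). Base plate 110 x 100 mm, from 35 mm ahead of to 75 mm behind the origin; post 45 mm behind, 184 mm high; ring light 64 mm across.
- green_mat: Round green mat, 150 mm in diameter and 5 mm thick, fixed to the bench, on which the housing must end. Origin: centre of its underside.
- bit_case: Bystander: loose teal bit case, 107 x 57 x 25 mm, lying flat. Origin: centre of the underside.
- teal_pot: Bystander: loose small pot with a teal lid, 54 mm in diameter, 27 mm high. Origin: centre of the underside.
- transformer: Bystander: loose small black and yellow transformer, 36 x 36 x 26 mm. Origin: centre of the underside.
Not all that is in view belongs to the job. Several things have the shape of the housing; the one meant has the colours described above.

How it is judged (in metres and radians):
On the way, in this order (a step that is already met when the one before it is completed fails the run):
1. the side with the brass plug faces the lens (x of lens in the frame of housing below -0.06 m and y of lens in the frame of housing between -0.06 and 0.06 m and x of housing in the frame of lens between -0.17 and -0.075 m and y of housing in the frame of lens between -0.03 and 0.03 m and z of housing in the frame of lens between -0.055 and -0.005 m and angle between housing's own z axis and vertical below 0.26 rad and angular speed of housing below 0.25 rad/s and linear speed of housing below 0.05 m/s), for 0.3 s.
2. a quarter clockwise from there: the side with the open port faces the lens (y of lens in the frame of housing below -0.06 m and x of lens in the frame of housing between -0.06 and 0.06 m and x of housing in the frame of lens between -0.17 and -0.075 m and y of housing in the frame of lens between -0.03 and 0.03 m and z of housing in the frame of lens between -0.055 and -0.005 m and angle between housing's own z axis and vertical below 0.26 rad and angular speed of housing below 0.25 rad/s and linear speed of housing below 0.05 m/s), for 0.3 s.
3. the side with the blue plate faces the lens (x of lens in the frame of housing above 0.06 m and y of lens in the frame of housing between -0.06 and 0.06 m and x of housing in the frame of lens between -0.17 and -0.075 m and y of housing in the frame of lens between -0.03 and 0.03 m and z of housing in the frame of lens between -0.055 and -0.005 m and angle between housing's own z axis and vertical below 0.26 rad and angular speed of housing below 0.25 rad/s and linear speed of housing below 0.05 m/s), for 0.3 s.
4. the side with the black ribs faces the lens (y of lens in the frame of housing above 0.06 m and x of lens in the frame of housing between -0.06 and 0.06 m and x of housing in the frame of lens between -0.17 and -0.075 m and y of housing in the frame of lens between -0.03 and 0.03 m and z of housing in the frame of lens between -0.055 and -0.005 m and angle between housing's own z axis and vertical below 0.26 rad and angular speed of housing below 0.25 rad/s and linear speed of housing below 0.05 m/s), for 0.3 s.
5. lowered onto the green mat while still held (its foot within about a centimetre of the mat) (horizontal distance between housing and green_mat below 0.035 m and z of housing in the frame of green_mat below 0.017 m and contact force between housing and the fingers above 0.5 N).
At the end, for the whole second after the job is handed in: The housing stands upright and at rest on the green mat, its axis within 35 mm of the mat's centre (foot wholly on the mat), released (horizontal distance between housing and green_mat below 0.035 m and z of housing in the frame of green_mat between 0.002 and 0.009 m and angle between housing's own z axis and vertical below 0.1 rad and linear speed of housing below 0.02 m/s); the robot touches nothing.
It fails at once if the housing is tipped by more than about 30 degrees (angle between housing's own z axis and vertical above 0.52 rad).
It fails at once if the camera is touched by the housing or the robot (contact force between camera_stand and anything else above 0.5 N).
It fails at once if the bit case is pushed out of place (over 25 mm) (distance of bit_case from where it was at the start of the episode above 0.025 m).
It fails at once if the teal pot is pushed out of place (over 25 mm) (distance of teal_pot from where it was at the start of the episode above 0.025 m).
It fails at once if the transformer is pushed out of place (over 25 mm) (distance of transformer from where it was at the start of the episode above 0.025 m).
It also fails if it takes over 61 s, if anything falls off the work surface, if the arm or the gripper's body presses on something with over 40 N, if the wrist force passes 120 N, or if a joint passes its speed limit or range.

ROBOT

A 6-joint arm with a two-finger parallel gripper is mounted at the origin on a cart in front of the work surface, level with it; the furniture and walls round the work are solid. World frame = base frame: x ahead of the robot, y to its left, z up, the work surface at z = 0. Lengths are in mm, angles in rad, forces in N, time in s.
With the tool pointing down it reaches from about 350 to 875 mm from the base axis. Payload 15.5 kg.
Tool frame: the origin (TCP) lies between the finger pads; the fingertips stand 14 mm ahead of it and the grasp point (between the pads) lies 5 mm behind it (ctrl.tcp_to_tips is the distance from the TCP to the fingertips, in mm); z points along the fingers, y is the line along which they close (so a half turn about z gives the same grasp; the last joint's range is limited). The gripper opens to 85 mm and grips with 20 to 120 N. Pads are 22 mm wide; open, the fingers measure 114 mm over their backs; the gripper's body (76 mm by 85 mm) begins 54 mm behind the grasp point. The pads swing forward as they close: fully open they stand 13 mm farther back than shut.
Start: joints at [-1.381, 0.494, 1.345, -0, 1.302, -0.096], TCP at [175.605, -599.825, 245.277] pointing down, gripper open.
Joint ranges: [-2.91, 2.91], [-0.82, 2.16], [0.22, 2.67], [-1.22, 4.37], [0.12, 2.79], [-3.08, 3.08]. Speed limits (rad/s): [1.89, 1.89, 2.57, 3.01, 3.01, 3.01].

INTERFACE

Orientations are given as a rotation vector (axis times angle).
In Python, from plant import status, imaging, workorder, spotter, ctrl gives the robot as it stands.
- The arm moves only by the tool jog_arm, never from a script. Its argument "plan" is a list of rows, each an object of numbers: "dx", "dy", "dz": the shift along the world's x, y, z in mm; "spin": the turn about the world's z in rad. A call has exactly 5 rows; each row is the pose to reach, as a shift and turn from the pose commanded when the call began; what a row does not reach only later rows make up. A row lasts 1/10 s, in which the tool goes at most 50 mm and 8.59 degrees, less where a joint would pass 70% of its speed; a pose out of reach is approached as far as the arm can. A call with a gripper value outside its range is refused whole. "gripper" is the opening, from -1 (shut) to 1 (fully open), set as the call begins (left out, the last holds). The fingers move at their own pace and stop on an object; "force" is the grip in N (left out, the last holds). Time passes only in rows, so rows that repeat a pose let the fingers close, or fill a call up. It gives the time, the measured TCP pose, the force, the opening and the grip force at its end, in the units of the state.
- status.observe(): the state, without advancing time (a new reading comes with each control period).
- imaging.camera(name): name is "scene" or "top" or "wrist"; returns the picture (480x640x3 uint8, blue, green, red); there is no depth.
- imaging.camera_model(name): a dict with "camera_matrix" (3x3 intrinsics, pixels), "camera_from_world" (4x4, takes a point from world to camera coordinates); the wrist camera has in their place "hand_eye" (4x4, takes a point from camera to tool coordinates, whose origin is the TCP and whose axes are the flange's). Camera axes: x right, y down, z forward; pixel columns grow to the right and rows downward; lengths in mm; the calibration is good to about 2 mm. The wrist camera is an equidistant fisheye: a pixel r from the principal point sees the ray r / f radians off the axis. A picture is of the moment at which its call begins: read the wrist's pose just before it. camera_model takes no time and is no camera call.
- workorder.sign_off(): hands the job in; it is judged then, once.
Trained networks look in the newest picture that a camera, given by its name, has taken for a name from the list of things; names that differ only in an ending like _2 or _b are one class to them, and where a whole thing is asked for, a point or a joint stands for the part that bears it (a point fixed in the world has none). Each returns a list of dicts, best first, with "score" (0 to 1); they miss things now and then, are a little off and sometimes report something else, mostly with a low value. They report only what shows in the picture. A call takes as long as a camera call. They do not tell look-alikes from the thing itself.
- spotter.boxes_of(target, camera): "centre" ([x, y, z] in mm, in the coordinates of the camera as it stood for that picture, good to about 4 mm: the middle of the surface that is visible of it).
- spotter.regions_of(target, camera): "pixels" (480x640 bool, what is visible of it).
- spotter.tip_of(target, camera): "centre" ([x, y, z] in mm, in the coordinates of the camera as it stood for that picture, good to about 4 mm: a listed point, or the origin of a listed thing).
The state is a dict: "time": time; "q": joint angles; "dq": joint speeds; "joint_efforts": joint torques, N m; "ee_pos": TCP position; "orientation": TCP orientation; "ft_force": force on the tool from outside, world axes, zero at the start; "moment": the same for the moment, N m; "finger_gap": opening from 0.0 (shut) to 1.0 (fully open); "grip_force": force on a finger pad.
Only numpy, scipy, OpenCV 4.12 (cv2) and the standard library are available. Lean on these libraries where they do the work, as an engineer would, in place of code of your own. Each camera call takes 0.05 s, during which the arm holds its last target. There are 200 camera calls.

## Working session

There is one attempt and no reset: what is moved stays moved. The work goes in short steps, Python scripts to look and compute and a tool call to move; the robot and the scene stay as the last step left them, time stands still between calls to the robot, and variables do not carry over. Pictures are saved under pics/ and viewed, at most 10 in all, crops included, and the job is handed in when it is done.

Besides the shell and the picture viewer there is one more tool, called after "Call:" as a command line: name --argument value ..., lists and objects as JSON in quotes. jog_arm: Moves the arm, as the interface text tells. Its arguments: {"type":"object","properties":{"plan":{"type":"array","items":{"type":"object","properties":{"dx":{"type":"number"},"dy":{"type":"number"},"dz":{"type":"number"},"spin":{"type":"number"}}}},"gripper":{"type":"number"},"force":{"type":"number"}},"required":["plan"]}

```bash
mkdir -p pics; cat > h.py <<'E'
import numpy as np,cv2
from plant import status,imaging,workorder,spotter,ctrl
def w(cam,p):
    T=np.linalg.inv(np.array(imaging.camera_model(cam)["camera_from_world"]));return (T@np.r_[p,1])[:3]
def px(cam,P):
    m=imaging.camera_model(cam);c=np.array(m["camera_from_world"])@np.r_[P,1];u=np.array(m["camera_matrix"])@c[:3];return u[:2]/u[2]
E
python3 - <<'E'
from h import *
for c in("scene","top"):
    cv2.imwrite(f"pics/{c}0.png",imaging.camera(c))
    for t in("housing","plug","lens","camera_stand","green_mat","bit_case","teal_pot","transformer"):
        for d in spotter.tip_of(t,c): 
            P=w(c,d["centre"]);print(c,t,round(d["score"],2),P.round(),px(c,P).round())
print(status.observe())
E
```

```text
scene housing 0.89 [389.  51.  -1.] [188. 255.]
scene housing 0.68 [ 447. -253.   -0.] [304. 348.]
scene plug 0.96 [ 477. -275.   28.] [325. 340.]
scene plug 0.87 [414.  55.  30.] [195. 238.]
scene lens 0.57 [680. -72. 130.] [342. 176.]
scene camera_stand 0.91 [732. -55.   1.] [354. 206.]
scene green_mat 0.94 [ 437. -111.    0.] [253. 296.]
scene bit_case 0.85 [ 699. -308.   -5.] [430. 293.]
scene teal_pot 0.83 [578.  51.  -2.] [267. 212.]
scene transformer 0.57 [ 597. -304.   -3.] [388. 321.]
top housing 0.96 [ 450. -258.   -1.] [380. 312.]
top housing 0.77 [380.  49.  -3.] [227. 345.]
top plug 0.8 [ 474. -270.   28.] [388. 301.]
top plug 0.64 [419.  58.  21.] [221. 327.]
top lens 0.75 [686. -75. 130.] [289. 182.]
top camera_stand 0.95 [728. -57.   0.] [283. 175.]
top camera_stand 0.2 [ 700. -308.   -2.] [405. 190.]
top green_mat 0.58 [ 438. -116.   -1.] [309. 317.]
top bit_case 0.89 [ 700. -308.    2.] [405. 190.]
top teal_pot 0.68 [572.  56.   2.] [225. 249.]
top transformer 0.92 [ 593. -305.    0.] [403. 242.]
{'time': 0.9, 'q': array([-1.38149125e+00,  4.93605172e-01,  1.34547566e+00, -4.98896754e-06,
        1.30250464e+00, -9.54999365e-02]), 'dq': array([ 2.46418523e-04, -2.21255541e-03,  5.91298653e-05,  1.46317171e-03,
        1.69157204e-04,  2.88977971e-04]), 'joint_efforts': array([ 4.25893231e-03, -8.82008815e+01, -3.84262562e+01,  2.50719258e-04,
        8.14543855e-04,  2.05588395e-05]), 'ee_pos': array([ 175.61045989, -599.83478146,  245.28201032]), 'orientation': array([ 3.10978547e+00,  4.45861202e-01, -7.01870131e-06]), 'ft_force': array([-0.35259364, -0.31131337,  0.57403469]), 'moment': array([0.00631423, 0.02127099, 0.03050444]), 'grip_force': 0.0, 'finger_gap': 0.9984397847581231}
```

View pics/scene0.png

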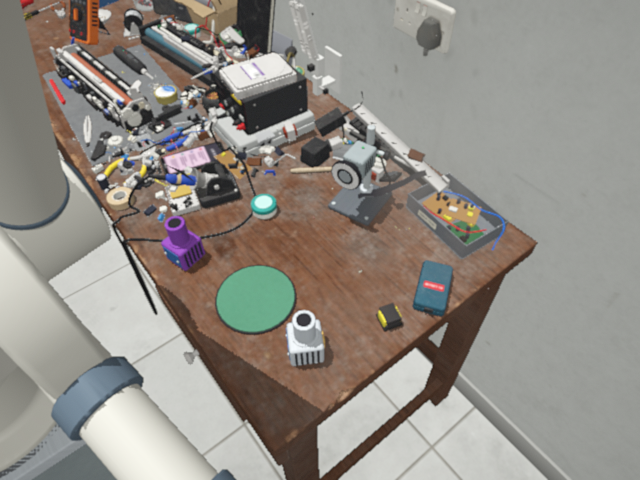

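View pics/top0.png

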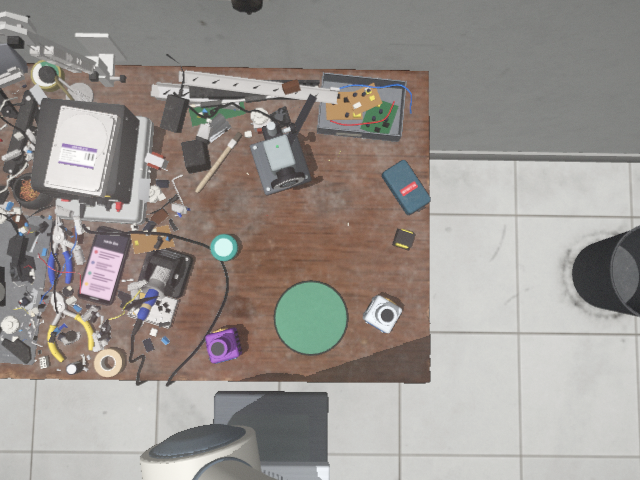

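The look-alikes are the pale housing at scene (304,340) / top (382,313) and the purple one at scene (182,243) / top (222,345). The pale aluminium one matches the description, and I'll check it in a close crop. In these two pictures the mat is at scene (256,298), the camera at (355,175), the pot at (264,206), the transformer at (389,317) and the case at (433,288).

```bash
python3 - <<'E'
from h import *
a=cv2.imread("pics/scene0.png")[300:380,260:350];b=cv2.imread("pics/top0.png")[280:345,350:425]
c=cv2.imread("pics/top0.png")[120:200,240:330]
r=lambda i:cv2.resize(i,(390,390),interpolation=cv2.INTER_CUBIC)
cv2.imwrite("pics/crop.png",np.hstack([r(a),r(b)]))
for c in("scene","top"):
  m=imaging.camera_model(c);T=np.linalg.inv(np.array(m["camera_from_world"]));print(c,T[:3,3].round(),np.array(m["camera_matrix"])[0,0])
for cam in ("top","scene"):
  for k in range(2):
    imaging.camera(cam)
    for t in("lens","camera_stand","housing","plug","green_mat"):
        for d in spotter.tip_of(t,cam):
            if d["score"]>.4: print(cam,t,w(cam,d["centre"]).round())
E
```

```text
scene [ 236. -581.  761.] 487.197618849137
top [ 489. -113. 1119.] 552.8567999596837
top lens [687. -74. 127.]
top camera_stand [729. -58.   2.]
top housing [381.  53.  -3.]
top plug [ 479. -271.   28.]
top plug [418.  58.  21.]
top green_mat [ 440. -114.    2.]
top lens [685. -73. 129.]
top camera_stand [731. -58.  -2.]
top housing [ 450. -259.   -2.]
top housing [380.  50.  -6.]
top housing [ 475. -270.   31.]
top housing [ 441. -117.   -1.]
top plug [419.  61.  24.]
top plug [ 477. -269.   28.]
top green_mat [ 438. -115.   -1.]
scene lens [685. -72. 129.]
scene camera_stand [733. -54.   0.]
scene housing [389.  52.  -3.]
scene housing [ 448. -254.    4.]
scene plug [ 478. -271.   27.]
scene plug [417.  58.  30.]
scene green_mat [ 437. -113.   -2.]
scene lens [683. -73. 129.]
scene camera_stand [733. -55.  -4.]
scene housing [ 446. -254.    1.]
scene housing [387.  53.  -0.]
scene plug [ 478. -274.   27.]
scene plug [415.  56.  31.]
scene green_mat [ 438. -116.   -2.]
scene green_mat [ 600. -303.   -3.]
```

View pics/crop.png

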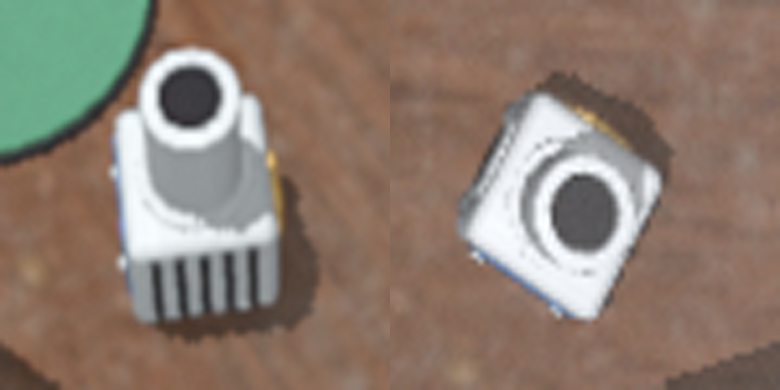

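The crop shows a pale body with black ribs, a brass plug edge at upper right in the top view (world +x,-y) and a blue plate on the opposite side, so this is the right housing. The plug points at about -30° and the lens axis is at about +20°. I'm moving now, spinning toward a yaw that leaves room for the later 270° clockwise turn.

Call:
jog_arm --plan '[{"dx":28,"dy":36,"dz":0,"spin":0.14},{"dx":56,"dy":72,"dz":0,"spin":0.28},{"dx":84,"dy":108,"dz":0,"spin":0.42},{"dx":112,"dy":144,"dz":0,"spin":0.56},{"dx":140,"dy":180,"dz":0,"spin":0.7}]' --gripper 1 --force 60

```text
time: 2.6
ee_pos: [316.4, -418.4, 245.4]
orientation: [2.764, 1.493, 0.0]
ft_force: [0.9, -1.4, -0.1]
finger_gap: 0.998
grip_force: 0.0
```

Call:
jog_arm --plan '[{"dx":27,"dy":33,"dz":0,"spin":0.14},{"dx":54,"dy":66,"dz":0,"spin":0.28},{"dx":81,"dy":99,"dz":0,"spin":0.42},{"dx":107,"dy":132,"dz":0,"spin":0.56},{"dx":133,"dy":164,"dz":0,"spin":0.7}]'

```text
time: 3.1
ee_pos: [449.5, -254.3, 245.5]
orientation: [2.084, 2.35, 0.0]
ft_force: [-0.4, 0.4, -0.3]
finger_gap: 0.997
grip_force: 0.0
```

Call:
jog_arm --plan '[{"spin":0.14},{"spin":0.28},{"spin":0.42},{"spin":0.56},{"spin":0.7}]'

```text
invalid input at $.plan[0]: expected keys dx, dy, dz, spin
```

Call:
jog_arm --plan '[{"spin":0.1},{"spin":0.2},{"spin":0.2},{"spin":0.2},{"spin":0.2}]'

```text
invalid input at $.plan[0]: expected keys dx, dy, dz, spin
```

```bash
cat >> h.py <<'E'
from scipy.spatial.transform import Rotation as R
def wrist(ts,name=None):
    s=status.observe();M=R.from_rotvec(s["orientation"]).as_matrix();H=np.array(imaging.camera_model("wrist")["hand_eye"])
    im=imaging.camera("wrist")
    if name: cv2.imwrite(name,im)
    print(s["time"],s["q"].round(2),s["ee_pos"].round(1),"yaw",np.arctan2(M[1,0],M[0,0]).round(3),s["finger_gap"].round(2))
    for t in ts:
        for d in spotter.tip_of(t,"wrist"):
            if d["score"]>.4: print(t,round(d["score"],2),(M@(H@np.r_[d["centre"],1])[:3]+s["ee_pos"]).round())
E
python3 - <<'E'
from h import *
wrist(["housing","plug","green_mat"],"pics/w1.png")
wrist(["housing","plug"])
E
```

```text
Traceback (most recent call last):
  File "h.py", line 12, in wrist
    print(s["time"],s["q"].round(2),s["ee_pos"].round(1),"yaw",np.arctan2(M[1,0],M[0,0]).round(3),s["finger_gap"].round(2))
                                                                                                  ^^^^^^^^^^^^^^^^^^^^^
AttributeError: 'float' object has no attribute 'round'
```

View pics/w1.png

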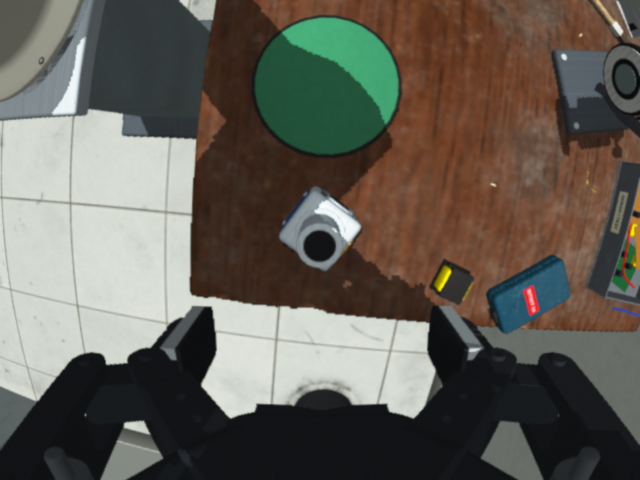

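The wrist view shows the pale housing at (320,235), between the fingers' lateral positions, with the mat at (327,85) and nothing else close. I'll continue the spin with complete rows.

Call:
jog_arm --plan '[{"dx":0,"dy":0,"dz":0,"spin":0.14},{"dx":0,"dy":0,"dz":0,"spin":0.28},{"dx":0,"dy":0,"dz":0,"spin":0.42},{"dx":0,"dy":0,"dz":0,"spin":0.56},{"dx":0,"dy":0,"dz":0,"spin":0.7}]'

```text
time: 3.65
ee_pos: [448.6, -255.9, 245.4]
orientation: [1.152, 2.923, -0.0]
ft_force: [-0.4, -0.8, -0.2]
finger_gap: 1.001
grip_force: 0.0
```

Call:
jog_arm --plan '[{"dx":0,"dy":0,"dz":0,"spin":0.1},{"dx":0,"dy":0,"dz":0,"spin":0.2},{"dx":0,"dy":0,"dz":0,"spin":0.2},{"dx":0,"dy":0,"dz":0,"spin":0.2},{"dx":0,"dy":0,"dz":0,"spin":0.2}]'

```text
time: 4.15
ee_pos: [448.6, -255.8, 245.3]
orientation: [0.867, 3.019, 0.0]
ft_force: [0.1, -0.1, -0.1]
finger_gap: 0.997
grip_force: 0.0
```

```bash
sed -i 's/s\["finger_gap"\].round(2)/s["finger_gap"]/' h.py
python3 - <<'E'
from h import *
wrist(["housing","plug","green_mat","lens","camera_stand"])
wrist(["housing","plug","lens","camera_stand"])
E
```

```text
4.15 [-0.63  0.34  1.61  0.    1.19 -1.65] [ 448.6 -255.8  245.3] yaw 2.582 0.9965756064134895
housing 0.74 [ 451. -262.    4.]
housing 0.73 [379.  46.   0.]
plug 0.65 [413.  59.  31.]
plug 0.6 [ 594. -301.    2.]
green_mat 0.84 [ 440. -116.    2.]
lens 0.73 [683. -75. 127.]
camera_stand 0.75 [733. -63.  -2.]
camera_stand 0.53 [ 440. -118.    2.]
4.45 [-0.63  0.34  1.61 -0.    1.19 -1.65] [ 448.6 -255.8  245.3] yaw 2.584 0.9981175145973137
housing 0.71 [381.  49.   3.]
housing 0.58 [ 449. -264.    4.]
housing 0.58 [ 597. -301.    2.]
plug 0.91 [414.  59.  29.]
lens 0.7 [686. -76. 128.]
camera_stand 0.74 [732. -62.  -1.]
```

Call:
jog_arm --plan '[{"dx":0,"dy":-2,"dz":-35,"spin":0},{"dx":0,"dy":-2,"dz":-75,"spin":0},{"dx":0,"dy":-2,"dz":-115,"spin":0},{"dx":0,"dy":-2,"dz":-150,"spin":0},{"dx":0,"dy":-2,"dz":-170,"spin":0}]'

```text
time: 5.2
ee_pos: [447.8, -257.2, 72.9]
orientation: [-0.863, -3.018, -0.001]
ft_force: [-0.0, -0.6, -0.0]
finger_gap: 1.0
grip_force: 0.0
```

Call:
jog_arm --plan '[{"dx":0,"dy":0,"dz":0,"spin":0},{"dx":0,"dy":0,"dz":0,"spin":0},{"dx":0,"dy":0,"dz":0,"spin":0},{"dx":0,"dy":0,"dz":0,"spin":0},{"dx":0,"dy":0,"dz":0,"spin":0}]' --gripper -1 --force 60

```text
time: 5.7
ee_pos: [449.3, -258.4, 76.8]
orientation: [0.863, 3.018, -0.002]
ft_force: [-1.4, -0.6, 6.8]
finger_gap: 0.407
grip_force: 59.0
```

Call:
jog_arm --plan '[{"dx":0,"dy":0,"dz":0,"spin":0},{"dx":0,"dy":0,"dz":0,"spin":0},{"dx":0,"dy":0,"dz":0,"spin":0},{"dx":0,"dy":0,"dz":0,"spin":0},{"dx":0,"dy":0,"dz":0,"spin":0}]'

```text
time: 6.2
ee_pos: [449.3, -258.4, 76.8]
orientation: [0.863, 3.018, -0.002]
ft_force: [-1.3, -0.6, 7.9]
finger_gap: 0.41
grip_force: 59.0
```

Call:
jog_arm --plan '[{"dx":0,"dy":0,"dz":15,"spin":0},{"dx":0,"dy":0,"dz":40,"spin":0},{"dx":0,"dy":0,"dz":70,"spin":0},{"dx":0,"dy":0,"dz":95,"spin":0},{"dx":0,"dy":0,"dz":104,"spin":0}]'

```text
time: 6.7
ee_pos: [449.5, -258.4, 182.3]
orientation: [0.862, 3.016, -0.003]
ft_force: [-0.3, -0.3, -2.7]
finger_gap: 0.412
grip_force: 60.4
```

Call:
jog_arm --plan '[{"dx":10,"dy":15,"dz":0,"spin":0.1},{"dx":25,"dy":35,"dz":0,"spin":0.22},{"dx":40,"dy":55,"dz":0,"spin":0.34},{"dx":55,"dy":75,"dz":0,"spin":0.44},{"dx":63,"dy":84,"dz":0,"spin":0.48}]'

```text
time: 7.2
ee_pos: [512.2, -172.3, 179.0]
orientation: [-0.114, -3.139, -0.001]
ft_force: [-0.1, -0.3, -3.5]
finger_gap: 0.408
grip_force: 60.6
```

```bash
python3 - <<'E'
from h import *
print(status.observe()["ee_pos"].round(1),status.observe()["orientation"].round(3))
for c in("top","scene"):
  im=imaging.camera(c);P=status.observe()["ee_pos"];u=px(c,P).astype(int);print(c,u)
  for t in("housing","plug","lens"):
    for d in spotter.tip_of(t,c):
      print(t,round(d["score"],2),w(c,d["centre"]).round())
cv2.imwrite("pics/s2.png",cv2.resize(im[max(u[1]-130,0):u[1]+130,u[0]-160:u[0]+160],None,fx=2,fy=2,interpolation=cv2.INTER_CUBIC))
E
```

```text
[ 512.2 -172.3  179. ] [-1.140e-01 -3.139e+00 -1.000e-03]
top [343 278]
housing 0.63 [380.  52.  -3.]
plug 0.79 [417.  59.  21.]
lens 0.83 [683. -76. 130.]
scene [301 235]
housing 0.73 [ 510. -172.  103.]
housing 0.64 [388.  55.  -0.]
plug 0.95 [412.  57.  28.]
plug 0.6 [ 544. -176.  129.]
plug 0.53 [ 511. -170.  104.]
lens 0.9 [686. -70. 130.]
```

View pics/s2.png

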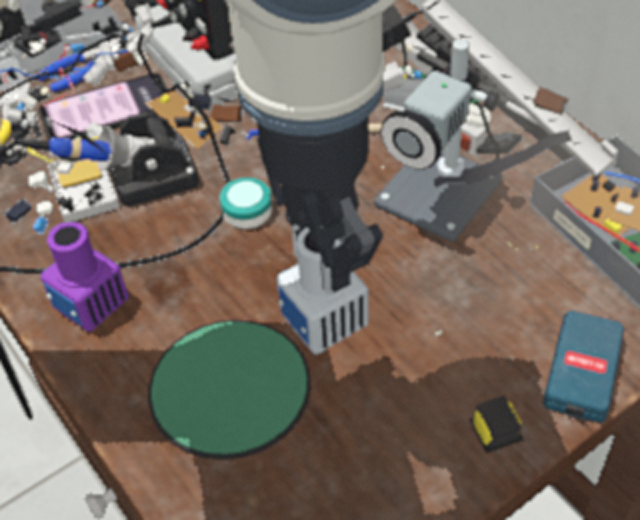

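The housing is held upright at crop (322,300), with the ribs facing the scene camera, blue at left, and the camera lens clear at (410,138). I'm moving to the inspection spot with the plug toward the lens, then pausing.

Call:
jog_arm --plan '[{"dx":10,"dy":10,"dz":0,"spin":0.08},{"dx":25,"dy":25,"dz":0,"spin":0.18},{"dx":40,"dy":40,"dz":0,"spin":0.28},{"dx":54,"dy":52,"dz":0,"spin":0.37},{"dx":60,"dy":58,"dz":0,"spin":0.4}]'

```text
time: 8.1
ee_pos: [572.4, -115.5, 179.3]
orientation: [-0.509, 3.1, -0.0]
ft_force: [-0.4, -1.0, -2.7]
finger_gap: 0.403
grip_force: 60.6
```

Call:
jog_arm --plan '[{"dx":0,"dy":0,"dz":0,"spin":0},{"dx":0,"dy":0,"dz":0,"spin":0},{"dx":0,"dy":0,"dz":0,"spin":0},{"dx":0,"dy":0,"dz":0,"spin":0},{"dx":0,"dy":0,"dz":0,"spin":0}]'

```text
time: 8.6
ee_pos: [571.3, -116.2, 179.3]
orientation: [0.504, -3.101, 0.0]
ft_force: [-0.4, 0.3, -2.6]
finger_gap: 0.412
grip_force: 60.6
```

```bash
python3 - <<'E'
from h import *
for c in("top","scene"):
  im=imaging.camera(c);u=px(c,status.observe()["ee_pos"]).astype(int);print(c,u)
  for t in("housing","plug","lens"):
    for d in spotter.tip_of(t,c):
      print(t,round(d["score"],2),w(c,d["centre"]).round())
cv2.imwrite("pics/s3.png",cv2.resize(im[max(u[1]-80,0):u[1]+80,u[0]-100:u[0]+100],None,fx=3,fy=3,interpolation=cv2.INTER_CUBIC))
wrist(["housing","lens","camera_stand"])
E
```

```text
top [311 243]
lens 0.3 [729. -60.  -3.]
scene [309 196]
housing 0.67 [387.  52.  -1.]
housing 0.62 [ 570. -111.  104.]
plug 0.63 [410.  57.  29.]
plug 0.6 [ 603. -106.  128.]
lens 0.78 [683. -68. 127.]
lens 0.43 [ 601. -302.   -7.]
9.0 [-0.3   0.51  1.53 -0.    1.11 -2.2 ] [ 571.6 -115.8  179.3] yaw -2.818 0.40442212432078206
housing 0.89 [ 570. -121.  106.]
housing 0.72 [379.  51.   0.]
camera_stand 0.56 [731. -61.   0.]
```

View pics/s3.png

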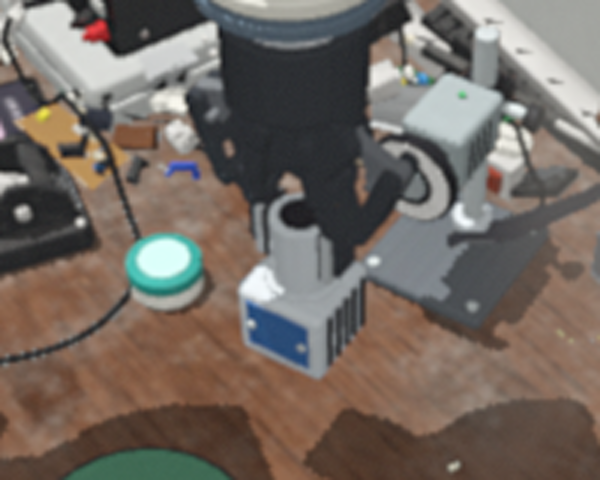

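The housing is at crop (300,310) with the blue plate facing away from the lens at (415,180), so the plug faces the lens, and the networks put the plug at 17° against a 20° target. Next is the first clockwise quarter turn.

Call:
jog_arm --plan '[{"dx":0,"dy":0,"dz":0,"spin":-0.07},{"dx":0,"dy":0,"dz":0,"spin":-0.19},{"dx":0,"dy":0,"dz":0,"spin":-0.32},{"dx":0,"dy":0,"dz":0,"spin":-0.45},{"dx":0,"dy":0,"dz":0,"spin":-0.58}]'

```text
time: 9.7
ee_pos: [571.6, -115.8, 179.3]
orientation: [-0.41, -3.115, 0.0]
ft_force: [-0.6, 0.7, -3.6]
finger_gap: 0.409
grip_force: 60.6
```

Call:
jog_arm --plan '[{"dx":0,"dy":0,"dz":0,"spin":-0.13},{"dx":0,"dy":0,"dz":0,"spin":-0.26},{"dx":0,"dy":0,"dz":0,"spin":-0.39},{"dx":0,"dy":0,"dz":0,"spin":-0.52},{"dx":0,"dy":0,"dz":0,"spin":-0.65}]'

```text
time: 10.2
ee_pos: [571.6, -115.8, 179.3]
orientation: [-1.384, -2.82, 0.0]
ft_force: [-0.4, 0.3, -3.3]
finger_gap: 0.406
grip_force: 60.6
```

Call:
jog_arm --plan '[{"dx":0,"dy":0,"dz":0,"spin":-0.12},{"dx":0,"dy":0,"dz":0,"spin":-0.23},{"dx":0,"dy":0,"dz":0,"spin":-0.31},{"dx":0,"dy":0,"dz":0,"spin":-0.34},{"dx":0,"dy":0,"dz":0,"spin":-0.34}]'

```text
time: 10.7
ee_pos: [571.6, -115.8, 179.3]
orientation: [1.833, 2.551, 0.0]
ft_force: [0.2, 0.6, -3.0]
finger_gap: 0.405
grip_force: 60.6
```

Call:
jog_arm --plan '[{"dx":0,"dy":0,"dz":0,"spin":0},{"dx":0,"dy":0,"dz":0,"spin":0},{"dx":0,"dy":0,"dz":0,"spin":0},{"dx":0,"dy":0,"dz":0,"spin":0},{"dx":0,"dy":0,"dz":0,"spin":0}]'

```text
time: 11.2
ee_pos: [571.6, -115.8, 179.3]
orientation: [1.834, 2.551, -0.0]
ft_force: [-0.5, -0.4, -2.8]
finger_gap: 0.406
grip_force: 60.6
```

```bash
python3 - <<'E'
from h import *
c="scene"
im=imaging.camera(c);u=px(c,status.observe()["ee_pos"]).astype(int)
cv2.imwrite("pics/s4.png",cv2.resize(im[max(u[1]-80,0):u[1]+80,u[0]-100:u[0]+100],None,fx=3,fy=3,interpolation=cv2.INTER_CUBIC))
wrist(["housing"])
E
```

```text
11.25 [-0.3   0.51  1.53 -0.    1.11 -0.63] [ 571.6 -115.8  179.3] yaw 1.895 0.40281416262106995
housing 0.73 [ 571. -119.  107.]
```

View pics/s4.png

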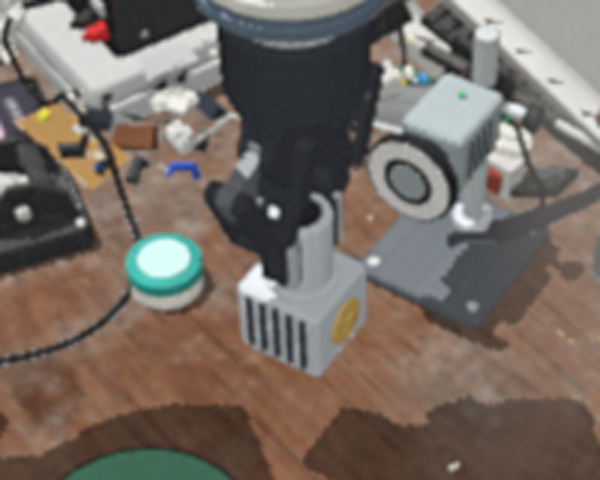

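The ribs now face away from the lens (270,325) and the plug faces right (348,320), so the open port faces the lens as required and nothing slipped. I'll do the next two quarter turns with pauses.

Call:
jog_arm --plan '[{"dx":0,"dy":0,"dz":0,"spin":-0.07},{"dx":0,"dy":0,"dz":0,"spin":-0.19},{"dx":0,"dy":0,"dz":0,"spin":-0.32},{"dx":0,"dy":0,"dz":0,"spin":-0.45},{"dx":0,"dy":0,"dz":0,"spin":-0.58}]'

```text
time: 11.85
ee_pos: [571.6, -115.8, 179.3]
orientation: [-2.492, -1.913, 0.0]
ft_force: [-0.7, 0.0, -3.5]
finger_gap: 0.405
grip_force: 60.6
```

Call:
jog_arm --plan '[{"dx":0,"dy":0,"dz":0,"spin":-0.13},{"dx":0,"dy":0,"dz":0,"spin":-0.26},{"dx":0,"dy":0,"dz":0,"spin":-0.39},{"dx":0,"dy":0,"dz":0,"spin":-0.52},{"dx":0,"dy":0,"dz":0,"spin":-0.65}]'

```text
time: 12.35
ee_pos: [571.6, -115.8, 179.3]
orientation: [-2.972, -1.017, 0.0]
ft_force: [0.8, -0.6, -3.0]
finger_gap: 0.407
grip_force: 60.6
```

Call:
jog_arm --plan '[{"dx":0,"dy":0,"dz":0,"spin":-0.12},{"dx":0,"dy":0,"dz":0,"spin":-0.23},{"dx":0,"dy":0,"dz":0,"spin":-0.31},{"dx":0,"dy":0,"dz":0,"spin":-0.34},{"dx":0,"dy":0,"dz":0,"spin":-0.34}]'

```text
time: 12.85
ee_pos: [571.6, -115.8, 179.3]
orientation: [-3.1, -0.509, -0.0]
ft_force: [-0.3, 0.0, -2.6]
finger_gap: 0.405
grip_force: 60.6
```

Call:
jog_arm --plan '[{"dx":0,"dy":0,"dz":0,"spin":0},{"dx":0,"dy":0,"dz":0,"spin":0},{"dx":0,"dy":0,"dz":0,"spin":0},{"dx":0,"dy":0,"dz":0,"spin":0},{"dx":0,"dy":0,"dz":0,"spin":0}]'

```text
time: 13.35
ee_pos: [571.6, -115.8, 179.3]
orientation: [-3.1, -0.508, 0.0]
ft_force: [0.3, -0.7, -2.8]
finger_gap: 0.401
grip_force: 60.6
```

Call:
jog_arm --plan '[{"dx":0,"dy":0,"dz":0,"spin":0},{"dx":0,"dy":0,"dz":0,"spin":0},{"dx":0,"dy":0,"dz":0,"spin":-0.07},{"dx":0,"dy":0,"dz":0,"spin":-0.19},{"dx":0,"dy":0,"dz":0,"spin":-0.32}]'

```text
time: 13.85
ee_pos: [571.6, -115.8, 179.3]
orientation: [3.142, -0.0, 0.0]
ft_force: [0.7, -1.1, -3.2]
finger_gap: 0.409
grip_force: 60.6
```

Call:
jog_arm --plan '[{"dx":0,"dy":0,"dz":0,"spin":-0.13},{"dx":0,"dy":0,"dz":0,"spin":-0.26},{"dx":0,"dy":0,"dz":0,"spin":-0.39},{"dx":0,"dy":0,"dz":0,"spin":-0.52},{"dx":0,"dy":0,"dz":0,"spin":-0.65}]'

```text
time: 14.35
ee_pos: [571.6, -115.8, 179.3]
orientation: [2.977, -1.004, 0.0]
ft_force: [-1.1, -0.2, -2.7]
finger_gap: 0.408
grip_force: 60.6
```

Call:
jog_arm --plan '[{"dx":0,"dy":0,"dz":0,"spin":-0.13},{"dx":0,"dy":0,"dz":0,"spin":-0.26},{"dx":0,"dy":0,"dz":0,"spin":-0.39},{"dx":0,"dy":0,"dz":0,"spin":-0.51},{"dx":0,"dy":0,"dz":0,"spin":-0.6}]'

```text
time: 14.85
ee_pos: [571.6, -115.8, 179.3]
orientation: [-2.548, 1.838, -0.0]
ft_force: [-0.5, -0.2, -2.5]
finger_gap: 0.41
grip_force: 60.6
```

Call:
jog_arm --plan '[{"dx":0,"dy":0,"dz":0,"spin":0},{"dx":0,"dy":0,"dz":0,"spin":0},{"dx":0,"dy":0,"dz":0,"spin":0},{"dx":0,"dy":0,"dz":0,"spin":0},{"dx":0,"dy":0,"dz":0,"spin":0}]'

```text
time: 15.35
ee_pos: [571.6, -115.8, 179.3]
orientation: [-2.553, 1.831, -0.0]
ft_force: [-0.1, -0.3, -3.2]
finger_gap: 0.408
grip_force: 60.6
```

Call:
jog_arm --plan '[{"dx":0,"dy":0,"dz":0,"spin":0},{"dx":0,"dy":0,"dz":0,"spin":0},{"dx":0,"dy":0,"dz":0,"spin":0},{"dx":0,"dy":0,"dz":0,"spin":0},{"dx":0,"dy":0,"dz":0,"spin":0}]'

```text
time: 15.85
ee_pos: [571.6, -115.8, 179.3]
orientation: [-2.552, 1.832, 0.0]
ft_force: [0.0, -0.4, -2.7]
finger_gap: 0.409
grip_force: 60.6
```

```bash
python3 - <<'E'
from h import *
c="scene"
im=imaging.camera(c);u=px(c,status.observe()["ee_pos"]).astype(int)
cv2.imwrite("pics/s5.png",cv2.resize(im[max(u[1]-80,0):u[1]+130,u[0]-150:u[0]+130],None,fx=2.5,fy=2.5,interpolation=cv2.INTER_CUBIC))
for d in spotter.tip_of("green_mat",c): print(w(c,d["centre"]).round(),d["score"])
wrist(["housing","green_mat"])
E
```

```text
[ 436. -116.   -4.] 0.62
[ 703. -308.   -5.] 0.34
15.95 [-0.3   0.51  1.53 -0.    1.11  2.51] [ 571.6 -115.8  179.3] yaw -1.245 0.40432300953930245
housing 0.81 [380.  49.   1.]
housing 0.6 [ 571. -118.  106.]
green_mat 0.84 [ 440. -120.    1.]
```

View pics/s5.png

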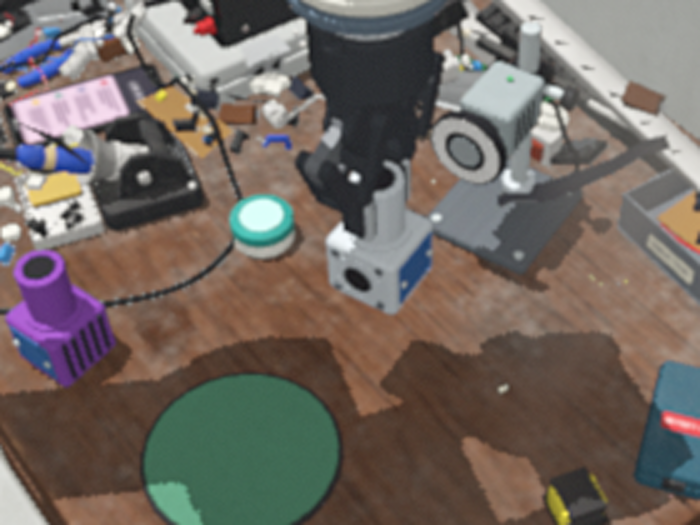

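The open port now faces away (360,275) and the blue plate faces right, so the black ribs face the lens. The mat is at (240,450), about world (438,-116), and I'm carrying the housing there.

Call:
jog_arm --plan '[{"dx":-15,"dy":0,"dz":0,"spin":0},{"dx":-45,"dy":0,"dz":0,"spin":0},{"dx":-80,"dy":0,"dz":0,"spin":0},{"dx":-115,"dy":0,"dz":0,"spin":0},{"dx":-133,"dy":0,"dz":0,"spin":0}]'

```text
time: 16.6
ee_pos: [435.8, -115.3, 179.2]
orientation: [2.552, -1.832, -0.002]
ft_force: [0.4, -0.2, -3.0]
finger_gap: 0.406
grip_force: 60.8
```

Call:
jog_arm --plan '[{"dx":0,"dy":0,"dz":-15,"spin":0},{"dx":0,"dy":0,"dz":-35,"spin":0},{"dx":0,"dy":0,"dz":-60,"spin":0},{"dx":0,"dy":0,"dz":-78,"spin":0},{"dx":0,"dy":0,"dz":-88,"spin":0}]'

```text
time: 17.1
ee_pos: [438.3, -115.7, 90.2]
orientation: [2.552, -1.832, -0.002]
ft_force: [0.2, 0.4, -2.3]
finger_gap: 0.409
grip_force: 61.0
```

Call:
jog_arm --plan '[{"dx":0,"dy":0,"dz":-2,"spin":0},{"dx":0,"dy":0,"dz":-4,"spin":0},{"dx":0,"dy":0,"dz":-6,"spin":0},{"dx":0,"dy":0,"dz":-7,"spin":0},{"dx":0,"dy":0,"dz":-8,"spin":0}]'

```text
time: 17.6
ee_pos: [438.8, -115.9, 83.6]
orientation: [-2.552, 1.832, -0.001]
ft_force: [0.5, 1.0, -2.2]
finger_gap: 0.408
grip_force: 61.0
```

```bash
python3 - <<'E'
from h import *
s=status.observe();print(s["ee_pos"].round(1),s["ft_force"].round(1))
imaging.camera("scene")
for t in("housing","green_mat"):
  for d in spotter.tip_of(t,"scene"): print(t,w("scene",d["centre"]).round())
E
```

```text
[ 438.8 -115.9   83.6] [ 0.5  1.  -2.2]
housing [389.  54.  -2.]
green_mat [ 435. -117.   -1.]
```

Call:
jog_arm --plan '[{"dx":0,"dy":0,"dz":-0.5,"spin":0},{"dx":0,"dy":0,"dz":-1,"spin":0},{"dx":0,"dy":0,"dz":-1.5,"spin":0},{"dx":0,"dy":0,"dz":-1.5,"spin":0},{"dx":0,"dy":0,"dz":-1.5,"spin":0}]'

```text
time: 18.25
ee_pos: [438.7, -115.9, 81.8]
orientation: [-2.552, 1.832, -0.0]
ft_force: [0.1, -0.1, -0.7]
finger_gap: 0.408
grip_force: 61.2
```

Call:
jog_arm --plan '[{"dx":0,"dy":0,"dz":-0.2,"spin":0},{"dx":0,"dy":0,"dz":-0.5,"spin":0},{"dx":0,"dy":0,"dz":-0.5,"spin":0},{"dx":0,"dy":0,"dz":-0.5,"spin":0},{"dx":0,"dy":0,"dz":-0.5,"spin":0}]'

```text
time: 18.75
ee_pos: [438.8, -116.0, 81.7]
orientation: [-2.552, 1.832, -0.001]
ft_force: [-0.8, -0.6, 11.8]
finger_gap: 0.407
grip_force: 62.7
```

Call:
jog_arm --plan '[{"dx":0,"dy":0,"dz":0,"spin":0},{"dx":0,"dy":0,"dz":0,"spin":0},{"dx":0,"dy":0,"dz":0,"spin":0},{"dx":0,"dy":0,"dz":0,"spin":0},{"dx":0,"dy":0,"dz":0,"spin":0}]' --gripper 1

```text
time: 19.25
ee_pos: [438.6, -115.8, 81.2]
orientation: [2.552, -1.832, -0.0]
ft_force: [1.0, 0.2, -0.7]
finger_gap: 0.999
grip_force: 0.0
```

Call:
jog_arm --plan '[{"dx":0,"dy":0,"dz":0,"spin":0},{"dx":0,"dy":0,"dz":0,"spin":0},{"dx":0,"dy":0,"dz":0,"spin":0},{"dx":0,"dy":0,"dz":0,"spin":0},{"dx":0,"dy":0,"dz":0,"spin":0}]'

```text
time: 19.75
ee_pos: [438.6, -115.8, 81.3]
orientation: [2.552, -1.832, -0.0]
ft_force: [0.8, 0.9, 0.3]
finger_gap: 1.002
grip_force: 0.0
```

Call:
jog_arm --plan '[{"dx":0,"dy":0,"dz":15,"spin":0},{"dx":0,"dy":0,"dz":45,"spin":0},{"dx":0,"dy":0,"dz":80,"spin":0},{"dx":0,"dy":0,"dz":115,"spin":0},{"dx":0,"dy":0,"dz":140,"spin":0}]'

```text
time: 20.25
ee_pos: [438.8, -115.9, 223.4]
orientation: [-2.552, 1.832, -0.003]
ft_force: [0.7, -0.2, -0.1]
finger_gap: 1.001
grip_force: 0.0
```

Call:
jog_arm --plan '[{"dx":0,"dy":0,"dz":0,"spin":0},{"dx":0,"dy":0,"dz":0,"spin":0},{"dx":0,"dy":0,"dz":0,"spin":0},{"dx":0,"dy":0,"dz":0,"spin":0},{"dx":0,"dy":0,"dz":0,"spin":0}]'

```text
time: 20.75
ee_pos: [438.3, -115.7, 220.6]
orientation: [2.552, -1.832, -0.002]
ft_force: [0.2, -0.4, -0.5]
finger_gap: 0.998
grip_force: 0.0
```

```bash
python3 - <<'E'
from h import *
im=imaging.camera("scene")
cv2.imwrite("pics/s6.png",cv2.resize(im[180:380,150:400],None,fx=2.5,fy=2.5))
for t in("housing","green_mat"):
  for d in spotter.tip_of(t,"scene"): print(t,w("scene",d["centre"]).round())
wrist(["housing","green_mat"])
E
```

```text
housing [ 441. -114.    6.]
housing [387.  54.  -2.]
green_mat [ 435. -114.   -3.]
20.9 [-0.39  0.29  1.78  0.    1.07  2.43] [ 438.5 -115.8  220.9] yaw -1.245 1.0027745406409836
housing 0.78 [ 442. -119.   10.]
housing 0.73 [378.  45.  -0.]
```

View pics/s6.png

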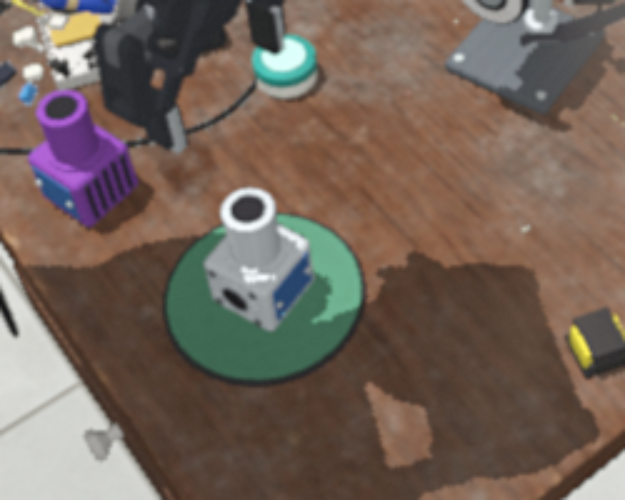

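The housing stands upright near the mat centre, at crop (258,290), and the gripper is clear of it.

```bash
python3 -c "
from plant import workorder;print(workorder.sign_off())"
```

```text
the job is handed in; nothing more can be done
None
```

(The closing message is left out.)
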